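Put the glassblower's paddle and file away in their trays

TASK

Tidy the glassblower's bench: lay the square-bladed wooden paddle flat in the wide keyhole-shaped metal tray, with its blade in the wide end and its handle in the narrow end, and lay the wooden-handled steel file flat, lengthwise, in the narrow metal tray (either way round). Let both lie on the tray floors, inside the walls.

Things in the scene. Friction and masses are not known exactly. Their poses are not given: they have to be found in the camera images.
- paddle_grip (a point): Wooden paddle with a broad SQUARE scorched blade, lying flat (not the round cork one). Point: on the handle's centre line, 10 mm above its underside, just behind the blade; grip here. x: along the tool to the blade, z up. Handle 24 mm wide, 20 high, from 105 mm behind (-x) to 30 ahead of the point; blade 74 wide, 8 thick, 30 to 125 ahead. 0.12 kg, centre of mass 16 ahead.
- file_grip (a point): Flat steel file with wooden handle and brass ferrule, lying flat. Point: on the handle's centre line, 10 mm above its underside, near the ferrule; grip here. x: along the tool to the steel blade, z up. Handle 26 mm wide, 20 high, from 105 mm behind (-x) to 15 ahead of the point; blade 18 wide, 6 thick, 15 to 115 ahead. 0.14 kg, centre of mass 20 ahead.
- paddle_bay (a point): Wide keyhole-shaped steel tray, fixed, 268 x 118 mm. Point: on its floor (4 mm above the table), under where paddle_grip lies when the paddle is centred. x: along it to the wide end, z up. Walls 12 mm above the floor: wide end 106 wide inside, 44 to 140 ahead of the point; narrow end 52 wide inside, 50 to 120 behind. No walls between, for fingers.
- file_bay (a point): Narrow steel tray, fixed, 262 x 60 mm outside. Point: the centre of its floor (4 mm above the table); file_grip goes right above it, file along x either way round. x: along the tray, z up. Inside 254 mm long, 50 wide; walls 12 mm above the floor, but none within 50 mm of the point along x, as room for fingers.
There are look-alikes about, which are no part of the job. Leave any turquoise look-alike of the part that bears paddle_grip alone.

How it is judged (in metres and radians):
At the end, for the whole second after the job is handed in: Both tools lie flat (within 0.05 rad) on their tray floors (grip points under 13 mm above them) and along their compartments within 0.22 rad: the paddle's grip point within 24 mm of the wide tray's point, the file's, either way round, within 28 mm of the narrow tray's (horizontal distance between paddle_grip and paddle_bay below 0.024 m and angle between the x axis of paddle_grip and the x axis of paddle_bay, either way round below 0.22 rad and z of paddle_grip in the frame of paddle_bay below 0.013 m and angle between each of paddle_grip, file_grip's own z axis and vertical below 0.05 rad and horizontal distance between file_grip and file_bay below 0.028 m and angle between the x axis of file_grip and the x axis of file_bay, either way round below 0.22 rad and z of file_grip in the frame of file_bay below 0.013 m); the robot touches nothing.
It also fails if it takes over 58 s, if anything falls off the work surface, if the arm or the gripper's body presses on something with over 40 N, if the wrist force passes 120 N, or if a joint passes its speed limit or range.

ROBOT

A 6-joint arm with a two-finger parallel gripper is mounted at the origin on the work surface. World frame = base frame: x ahead of the robot, y to its left, z up, the work surface at z = 0. Lengths are in m, angles in degrees, forces in N, time in s.
With the tool pointing down it reaches from about 0.35 to 0.775 m from the base axis. Payload 7.3 kg.
Tool frame: the origin (TCP) lies on the centre line of the jaws, within the pads' length; the fingertips stand tips_ahead ahead of it and the grasp point (between the pads) lies 3 mm ahead of it (tips_ahead is the distance from the TCP to the fingertips, in m); z points along the fingers, y is the direction in which the jaws open and shut (so a half turn about z gives the same grasp; the last joint's range is limited). The gripper opens to 92 mm and grips with 3 to 60 N. Pads are 19 mm wide; open, the fingers measure 130 mm over their backs; the gripper's body (75 mm by 190 mm) begins 47 mm behind the grasp point.
Start: joints at [61.593, 19.595, 87.324, -0, 73.075, -8.365], TCP at [0.18, 0.493, 0.249] pointing down, gripper open.
Joint ranges: [-145.02, 145.02], [-44.19, 115.74], [2.07, 154.8], [-57.11, 237.11], [16.16, 152.29], [-177.93, 177.93]. Speed limits (degrees/s): [147.25, 147.25, 180, 180, 180, 180].

INTERFACE

Orientations are given as [roll, pitch, yaw] about the fixed x, y, z axes, in that order (R = Rz(yaw) Ry(pitch) Rx(roll)).
In Python, from station import * gives the robot as it stands.
- The arm moves only by the tool drive_tool, never from a script. Its argument "moves" is a list of rows, each a list of 2 entries, a list of its own where there are three numbers: the shift along the tool's x, y, z in mm, then the turn about the tool's z in degrees. In form: [[[x, y, z], yaw], ...]. A call has exactly 10 rows; each row is the pose to reach, as a shift and turn from the pose commanded when the call began, along the tool's axes at that moment; what a row does not reach only later rows make up. A row lasts 1/10 s, in which the tool goes at most 50 mm and 8.59 degrees, less where a joint would pass 70% of its speed; a pose out of reach is approached as far as the arm can. A call with a gripper value outside its range is refused whole. "hand" is the finger opening in mm, from 0 to 91.8, set as the call begins (left out, the last holds). The fingers move at their own pace and stop on an object; "squeeze" is the grip in N (left out, the last holds). Time passes only in rows, so rows that repeat a pose let the fingers close, or fill a call up. It gives the time, the measured TCP pose, the force and the opening at its end, in the units of the state.
- sense(): the state, without advancing time (a new reading comes with each control period).
- get_image(name): name is "side" or "top"; returns a dict with "color" (480x640x3 uint8, red, green, blue), "range_z" (480x640 float32, m along the optical axis (not along the pixel's ray), 0 where there is no reading), "fovy" (degrees; the focal length in pixels is half the picture's height over the tangent of half this angle, whatever the lens; pixels are square), "cx", "cy" (the principal point, pixels), "k1" (the pictures are not rectified: a ray, as slopes to the right and down, at radius r is drawn at 1 + k1 r^2 times it, then the intrinsics apply), "R" (3x3) and "t" (3): a world point X has camera coordinates R X + t. Camera axes: x right, y down, z forward; pixel columns grow to the right and rows downward; lengths in m; the calibration is good to about 2 mm. A picture is of the moment at which its call begins.
- job_done(): hands the job in, once; it reports no verdict.
Trained networks look in a picture, given as the dict that the camera call returned (one of the last four; its "shot" number tells which), for a name from the list of things; names that differ only in an ending like _2 or _b are one class to them, and where a whole thing is asked for, a point or a joint stands for the part that bears it (a point fixed in the world has none). Each returns a list of dicts, best first, with "confidence" (0 to 1); they miss things now and then, are a little off and sometimes report something else, mostly with a low value. They report only what shows in the picture. A call takes as long as a camera call. They do not tell look-alikes from the thing itself.
- search_frame(query, picture): "centre" ([column, row] in pixels, amid what is visible of it).
- cut_out(query, picture): "pixels" (480x640 bool, what is visible of it) and "centre" ([column, row] in pixels, amid what is visible of it).
The state is a dict: "t": time; "qpos": joint angles; "qvel": joint speeds; "effort": joint torques, N m; "tool_pos": TCP position; "tool_rot": TCP orientation; "ft_force": force on the tool from outside, world axes, zero at the start; "ft_torque": the same for the moment, N m; "width": finger opening in m.
Only numpy, scipy, OpenCV 4.12 (cv2) and the standard library are available. Lean on these libraries where they do the work, as an engineer would, in place of code of your own. Each camera call takes 0.05 s, during which the arm holds its last target. There are 200 camera calls.

## Working session

There is one attempt and no reset: what is moved stays moved. The work goes in short steps, Python scripts to look and compute and a tool call to move; the robot and the scene stay as the last step left them, time stands still between calls to the robot, and variables do not carry over. Pictures are saved under pics/ and viewed, about 8 in all and at most 12, crops included, and the job is handed in when it is done.

Besides the shell and the picture viewer there is one more tool, called after "Request:" as a command line: name --argument value ..., lists and objects as JSON in quotes. drive_tool: Moves the arm, as the interface text tells. Its arguments: {"type":"object","properties":{"moves":{"type":"array","items":{"type":"array"}},"hand":{"type":"number"},"squeeze":{"type":"number"}},"required":["moves"]}

```bash
mkdir -p pics; ls; cat > h.py <<'E'
import numpy as np, cv2
from station import *
def K(p):
    f=240/np.tan(np.radians(p["fovy"])/2); return f
def cloud(p):
    f=K(p); h,w=p["range_z"].shape
    u,v=np.meshgrid(np.arange(w),np.arange(h))
    M=np.array([[f,0,p["cx"]],[0,f,p["cy"]],[0,0,1.]])
    n=cv2.undistortPoints(np.stack([u,v],-1).reshape(-1,1,2).astype(np.float64),M,np.array([p["k1"],0,0,0.])).reshape(h,w,2)
    z=p["range_z"].astype(float)
    c=np.dstack([n[...,0]*z,n[...,1]*z,z])
    X=(c-p["t"])@p["R"]
    X[z==0]=np.nan
    return X
def save(p,n): cv2.imwrite(f"pics/{n}.png",p["color"][...,::-1])
E
python3 - <<'E'
from h import *
s=sense(); print({k:np.round(v,3) for k,v in s.items()}); 
for n in("top","side"):
    p=get_image(n); save(p,n+"0"); X=cloud(p)
    np.save(n+"0.npy",X); np.save(n+"0c.npy",p["color"])
    print(n,"cam pos",-p["R"].T@p["t"])
    for q in("paddle_grip","file_grip","paddle_bay","file_bay"):
        try:
            for d in cut_out(q,p):
                m=d["pixels"]; P=X[m]; P=P[~np.isnan(P[:,0])]
                print(q,round(d["confidence"],2),np.round(d["centre"]),m.sum(),np.round(np.median(P,0),3), np.round(np.median(p["color"][m],0)))
        except Exception as e: print(q,"err",e)
        for d in search_frame(q,p):
            c=np.round(d["centre"]).astype(int); print("  pt",q,round(d["confidence"],2),c,np.round(X[c[1],c[0]],3))
E
```

```text
pics
{'t': np.float64(0.0), 'qpos': array([ 6.1594e+01,  1.9637e+01,  8.7379e+01, -1.0000e-03,  7.3076e+01,
       -8.3650e+00]), 'qvel': array([-0.057,  0.056, -0.068,  0.043,  0.044,  0.106]), 'effort': array([-1.0000e-03, -4.3123e+01, -2.4421e+01,  7.2000e-02,  5.6000e-02,
       -0.0000e+00]), 'tool_pos': array([0.18 , 0.493, 0.248]), 'tool_rot': array([-1.79909e+02, -1.20000e-02,  1.59959e+02]), 'ft_force': array([-0.501, -0.655, -0.449]), 'ft_torque': array([ 0.019, -0.049, -0.028]), 'width': np.float64(0.092)}
top cam pos [ 0.45739505 -0.12927474  1.35261484]
paddle_grip 0.92 [395. 246.] 1670 [ 0.565 -0.347  0.009] [215. 149.  95.]
paddle_grip 0.67 [512. 264.] 1209 [ 0.525 -0.643  0.012] [ 55. 224. 225.]
  pt paddle_grip 0.93 [396 246] [ 0.568 -0.355  0.004]
  pt paddle_grip 0.75 [511 266] [ 0.521 -0.641  0.018]
file_grip 0.61 [310. 258.] 858 [ 0.537 -0.142  0.017] [243. 234. 188.]
  pt file_grip 0.64 [312 260] [ 0.53  -0.148  0.017]
paddle_bay 0.6 [116. 253.] 5225 [0.538 0.333 0.004] [218. 220. 227.]
  pt paddle_bay 0.79 [117 255] [0.536 0.335 0.004]
  pt paddle_bay 0.65 [207
[... 252 characters left out ...]
1.04780692]
paddle_grip 0.86 [460. 359.] 1136 [ 0.548 -0.645  0.01 ] [ 58. 131. 132.]
paddle_grip 0.72 [362. 286.] 1334 [ 0.553 -0.353  0.01 ] [120.  88.  62.]
  pt paddle_grip 0.79 [459 358] [ 0.472 -0.692  0.119]
  pt paddle_grip 0.62 [362 286] [ 0.537 -0.356  0.023]
file_grip 0.94 [306. 250.] 569 [ 0.525 -0.148  0.016] [137. 132. 107.]
  pt file_grip 0.65 [306 250] [ 0.522 -0.15   0.018]
paddle_bay 0.7 [212. 181.] 1970 [0.532 0.332 0.007] [130. 132. 137.]
  pt paddle_bay 0.76 [214 179] [0.531 0.324 0.006]
file_bay 0.72 [257. 210.] 1189 [0.537 0.103 0.007] [132. 135. 139.]
file_bay 0.32 [308. 249.] 580 [ 0.529 -0.148  0.015] [136. 131. 107.]
  pt file_bay 0.61 [258 208] [0.545 0.102 0.007]
```

View pics/top0.png

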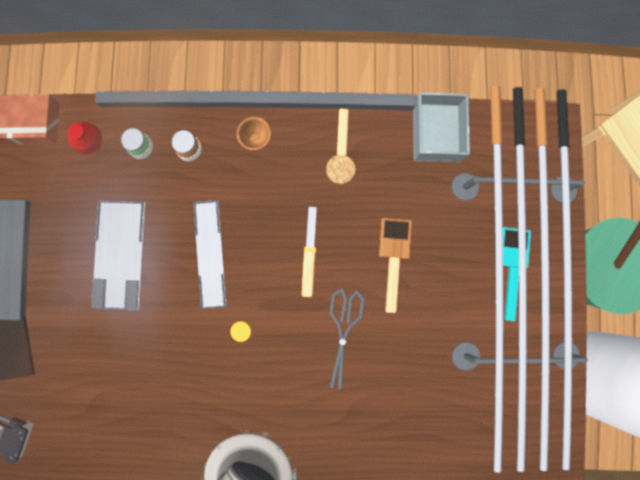

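View pics/side0.png

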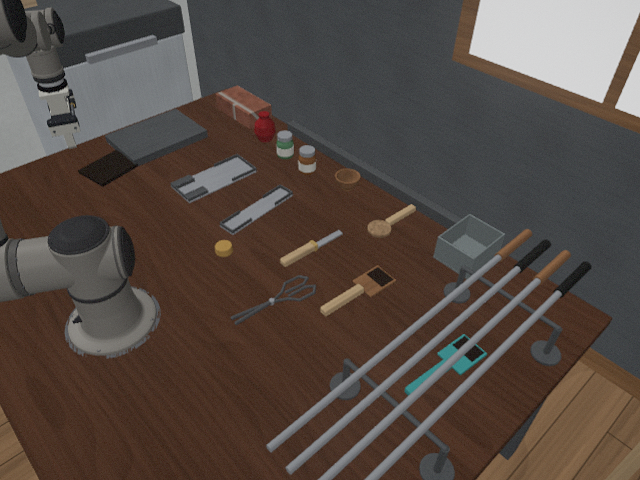

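The top view shows the true paddle at (395,250) with its blade towards +x, and the file at (309,252). The wide tray is at (118,255) with its narrow end (dark blocks) at the bottom, and the narrow tray is at (209,253). The turquoise paddle lies under the rods at right. Next I measure the poses.

```bash
cat > m.py <<'E'
from h import *
def rect(m,X,zr=(-.02,.06)):
    P=X[m]; P=P[~np.isnan(P[:,0])]; P=P[(P[:,2]>zr[0])&(P[:,2]<zr[1])]
    r=cv2.minAreaRect((P[:,:2]*1000).astype(np.float32)); b=cv2.boxPoints(r)
    e=[b[1]-b[0],b[2]-b[1]]; a=max(e,key=np.linalg.norm); a=a if a[0]>0 else -a
    return np.array(r[0]),[np.round(x,1) for x in r[1]],a/np.linalg.norm(a)
def measure(n,off={"paddle_grip":10,"file_grip":5,"paddle_bay":10,"file_bay":0},qs=None):
    p=get_image(n); X=cloud(p)
    for q in qs or off:
        for d in cut_out(q,p)[:2]:
            m=d["pixels"]
            if d["confidence"]<.3: continue
            c,s,a=rect(m,X)
            # PCA-free cross-check: line fit on all points
            P=X[m]; P=P[~np.isnan(P[:,0])]
            l=cv2.fitLine((P[:,:2]*1000).astype(np.float32),cv2.DIST_HUBER,0,.01,.01).ravel(); l=l*np.sign(l[0])
            print(n,q,"rect c",np.round(c),s,"yaw",round(np.degrees(np.arctan2(a[1],a[0])),1),"point",np.round(c-off[q]*a),"fit yaw",round(np.degrees(np.arctan(l[1]/l[0])),1),"z",np.round(np.nanpercentile(P[:,2]*1000,[10,50,90])))
    return p
if __name__=="__main__":
    measure("top"); measure("side")
    print({k:np.round(v,3) for k,v in sense().items() if k in("t","tool_pos","tool_rot","width")}, [k for k in dir(__import__("station")) if k[0]!="_"])
E
python3 m.py
```

```text
top paddle_grip rect c [ 521. -349.] [np.float64(72.7), np.float64(230.7)] yaw -3.2 point [ 511. -348.] fit yaw -4.1 z [ 5.  9. 20.]
top file_grip rect c [ 553. -144.] [np.float64(28.6), np.float64(217.6)] yaw -2.9 point [ 548. -144.] fit yaw -2.7 z [ 3. 17. 22.]
top paddle_bay rect c [537. 332.] [np.float64(121.6), np.float64(267.9)] yaw -2.2 point [527. 332.] fit yaw -0.6 z [-0.  4. 15.]
top file_bay rect c [542. 105.] [np.float64(260.9), np.float64(63.3)] yaw 5.4 point [542. 105.] fit yaw 6.2 z [-0.  4. 12.]
side paddle_grip rect c [ 507. -650.] [np.float64(78.6), np.float64(241.4)] yaw -4.7 point [ 497. -649.] fit yaw -10.1 z [ 6. 10. 22.]
side file_grip rect c [ 551. -139.] [np.float64(46.2), np.float64(217.6)] yaw -5.6 point [ 546. -139.] fit yaw -1.3 z [ 5. 17. 23.]
side paddle_bay rect c [543. 338.] [np.float64(147.9), np.float64(284.0)] yaw -3.6 point [533. 339.] fit yaw -0.3 z [ 2.  7. 17.]
side file_bay rect c [541. 109.] [np.float64(267.0), np.float64(82.3)] yaw 6.4 point [541. 109.] fit yaw 6.7 z [ 2.  6. 15.]
{'t': np.float64(1.4), 'tool_pos': array([0.18 , 0.493, 0.249]), 'tool_rot': array([1.79996e+02, 1.00000e-03, 1.59959e+02]), 'width': np.float64(0.092)} ['Unreachable', 'cut_out', 'get_image', 'job_done', 'search_frame', 'sense', 'tips_ahead']
```

```bash
cat > go.py <<'E'
import sys
from h import *
from scipy.spatial.transform import Rotation as Ro
x,y,z,yaw=map(float,sys.argv[1:5]); s=sense(); R=Ro.from_euler("xyz",s["tool_rot"],degrees=True)
d=R.inv().apply(np.array([x,y,z])-np.array(s["tool_pos"])*1000)
print("t",round(s["t"],2),"shift",np.round(d,1),"turn",round((s["tool_rot"][2]-yaw+180)%360-180,1),"pose",np.round(s["tool_pos"],4),np.round(s["tool_rot"],1),"w",s["width"],"F",np.round(s["ft_force"],1),"tips",tips_ahead)
E
python3 go.py 548 -144 120 177.2
```

```text
t 1.4 shift [-564.2 -472.5  128.7] turn -17.2 pose [0.1799 0.4932 0.2487] [180.   0. 160.] w 0.0918841398183705 F [ 0.8 -0.4 -0.4] tips 0.022
```

Request:
drive_tool --moves '[[[-38, -32, 0], -2], [[-76, -63, 0], -4], [[-113, -95, 0], -6], [[-150, -126, 0], -8], [[-188, -158, 0], -10], [[-226, -189, 10], -12], [[-263, -220, 20], -14], [[-300, -252, 30], -16], [[-338, -283, 40], -17], [[-376, -315, 50], -17.2]]' --hand 70 --squeeze 30

```text
t: 2.4
tool_pos: [0.4257, 0.0671, 0.1988]
tool_rot: [180.0, 0.1, 177.2]
ft_force: [0.8, 1.1, -0.2]
width: 0.0698
```

```bash
python3 go.py 548 -144 80 177.2
```

```text
t 2.4 shift [-132.5 -204.9  118.9] turn -0.0 pose [0.4257 0.0671 0.1988] [1.800e+02 1.000e-01 1.772e+02] w 0.06984839482840094 F [ 0.8  1.1 -0.2] tips 0.022
```

Request:
drive_tool --moves '[[[-22, -34, 20], 0], [[-44, -68, 40], 0], [[-66, -102, 60], 0], [[-88, -137, 80], 0], [[-110, -171, 100], 0], [[-132, -205, 119], 0], [[-132, -205, 119], 0], [[-132, -205, 119], 0], [[-132, -205, 119], 0], [[-132, -205, 119], 0]]'

```text
t: 3.4
tool_pos: [0.5464, -0.1412, 0.0808]
tool_rot: [-180.0, 0.1, 177.2]
ft_force: [0.2, -0.3, -0.6]
width: 0.07
```

```bash
python3 go.py 548 -144 25 177.2; python3 - <<'E'
from h import *
p=get_image("side"); cv2.imwrite("pics/c1.png",cv2.resize(p["color"][150:330,200:440,::-1],None,fx=3,fy=3))
E
```

```text
t 3.4 shift [-1.6 -2.7 55.8] turn 0.0 pose [ 0.5464 -0.1412  0.0808] [-1.800e+02  1.000e-01  1.772e+02] w 0.06998753466311187 F [ 0.2 -0.3 -0.6] tips 0.022
```

View pics/c1.png

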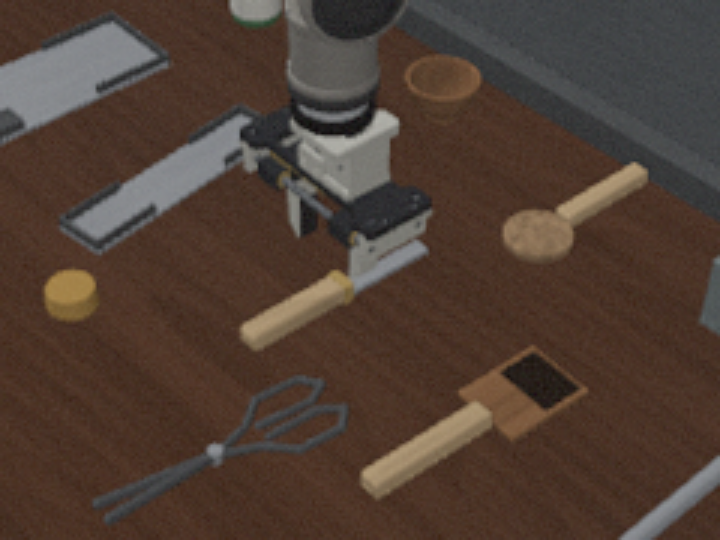

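The fingers straddle the file's handle near the ferrule. I descend and close.

Request:
drive_tool --moves '[[[-1, -2, 15], 0], [[-1, -2, 30], 0], [[-1, -2, 42], 0], [[-1, -2, 50], 0], [[-1, -2, 55], 0], [[-1, -2, 55], 0], [[-1, -2, 55], 0], [[-1, -2, 55], 0], [[-1, -2, 55], 0], [[-1, -2, 55], 0]]'

```text
t: 4.45
tool_pos: [0.5476, -0.1444, 0.0252]
tool_rot: [-180.0, 0.0, 177.2]
ft_force: [0.3, -0.2, 0.1]
width: 0.0701
```

Request:
drive_tool --moves '[[[0, 0, 0], 0], [[0, 0, 0], 0], [[0, 0, 0], 0], [[0, 0, 0], 0], [[0, 0, 0], 0], [[0, 0, 0], 0], [[0, 0, 0], 0], [[0, 0, 0], 0], [[0, 0, 0], 0], [[0, 0, 0], 0]]' --hand 10 --squeeze 40

```text
t: 5.45
tool_pos: [0.5474, -0.1441, 0.0248]
tool_rot: [180.0, -0.0, 177.2]
ft_force: [-0.7, 1.1, -0.1]
width: 0.0256
```

Request:
drive_tool --moves '[[[0, 0, -5], 0], [[0, 0, -15], 0], [[0, 0, -30], 0], [[0, 0, -45], 0], [[0, 0, -60], 0], [[0, 0, -70], 0], [[0, 0, -75], 0], [[0, 0, -75], 0], [[0, 0, -75], 0], [[0, 0, -75], 0]]'

```text
t: 6.45
tool_pos: [0.547, -0.1441, 0.0991]
tool_rot: [180.0, -0.1, 177.2]
ft_force: [0.3, 0.1, -1.9]
width: 0.0252
```

```bash
python3 go.py 541 106 100 186; python3 -c "
from m import *
measure('side',qs=['file_grip']);measure('top',qs=['file_grip'])"
```

```text
t 6.45 shift [ 18.4 249.5  -0.7] turn -8.8 pose [ 0.547  -0.1441  0.0991] [ 1.800e+02 -1.000e-01  1.772e+02] w 0.025211975925126286 F [ 0.3  0.1 -1.9] tips 0.022
side file_grip rect c [576. -89.] [np.float64(0.0), np.float64(0.0)] yaw nan point [nan nan] fit yaw -0.8 z [82. 94. 97.]m.py:6: RuntimeWarning: invalid value encountered in divide
  return np.array(r[0]),[np.round(x,1) for x in r[1]],a/np.linalg.norm(a)
```

Request:
drive_tool --moves '[[[1, 15, 0], -1], [[3, 45, 0], -2], [[6, 85, 0], -4], [[9, 125, 0], -5], [[12, 165, 0], -6], [[15, 205, 0], -8], [[17, 235, 0], -8.8], [[18, 249, 0], -8.8], [[18, 249, 0], -8.8], [[18, 249, 0], -8.8]]'

```text
t: 7.65
tool_pos: [0.5417, 0.105, 0.0998]
tool_rot: [-180.0, -0.0, -174.0]
ft_force: [-0.4, -0.6, -1.8]
width: 0.0254
```

```bash
python3 go.py 541 106 30 186; python3 - <<'E'
from h import *
p=get_image("side"); X=cloud(p); cv2.imwrite("pics/c2.png",cv2.resize(p["color"][130:280,160:360,::-1],None,fx=4,fy=4))
for d in cut_out("file_grip",p)[:1]:
    P=X[d["pixels"]]; P=P[(P[:,2]>.06)&(P[:,2]<.12)]; print(d["confidence"],len(P))
    c=P-P.mean(0); v=np.linalg.svd(c,full_matrices=False)[2][0]; v*=np.sign(v[0]); print("axis",v, "range",P.min(0),P.max(0))
E
```

```text
t 7.65 shift [ 0.5  1.  69.8] turn -0.0 pose [0.5417 0.105  0.0998] [-180.   -0. -174.] w 0.025416718929316247 F [-0.4 -0.6 -1.8] tips 0.022
0.63 264
axis [0.98610299 0.1660314  0.0058711 ] range [0.43628834 0.07838001 0.07887002] [0.55152491 0.12082051 0.10192723]
```

View pics/c2.png

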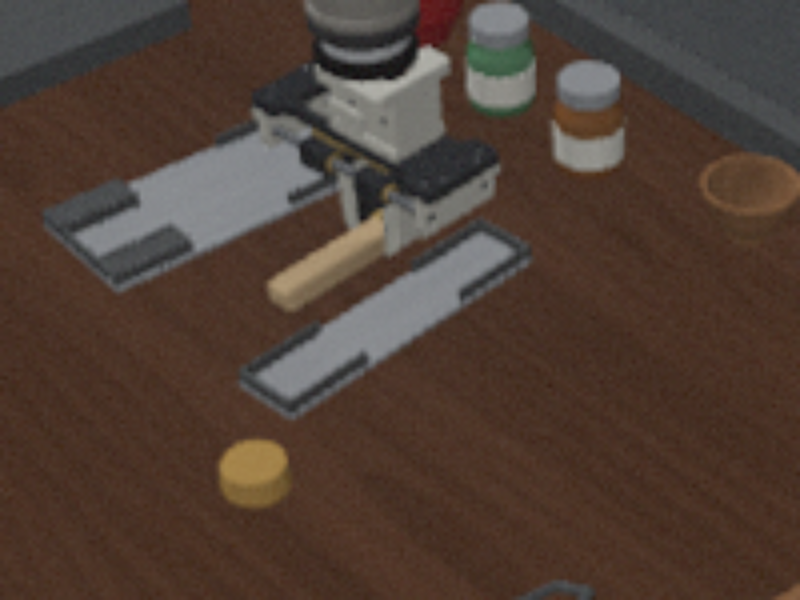

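The file is held level and lined up with the narrow tray. I lower it and release.

Request:
drive_tool --moves '[[[0, 1, 15], 0], [[0, 1, 30], 0], [[0, 1, 45], 0], [[0, 1, 55], 0], [[0, 1, 61], 0], [[0, 1, 65], 0], [[0, 1, 68], 0], [[0, 1, 70], 0], [[0, 1, 70], 0], [[0, 1, 70], 0]]'

```text
t: 8.75
tool_pos: [0.5419, 0.1064, 0.0302]
tool_rot: [180.0, 0.0, -174.0]
ft_force: [0.3, 0.5, -2.3]
width: 0.0253
```

Request:
drive_tool --moves '[[[0, 0, 0], 0], [[0, 0, 0], 0], [[0, 0, 0], 0], [[0, 0, 0], 0], [[0, 0, 0], 0], [[0, 0, 0], 0], [[0, 0, 0], 0], [[0, 0, 0], 0], [[0, 0, 0], 0], [[0, 0, 0], 0]]' --hand 60

```text
t: 9.75
tool_pos: [0.5417, 0.1063, 0.0299]
tool_rot: [180.0, 0.0, -174.0]
ft_force: [-0.3, 0.2, -0.3]
width: 0.0599
```

Request:
drive_tool --moves '[[[0, 0, -5], 0], [[0, 0, -20], 0], [[0, 0, -45], 0], [[0, 0, -75], 0], [[0, 0, -105], 0], [[0, 0, -130], 0], [[0, 0, -130], 0], [[0, 0, -130], 0], [[0, 0, -130], 0], [[0, 0, -130], 0]]'

```text
t: 10.75
tool_pos: [0.541, 0.1063, 0.1586]
tool_rot: [180.0, -0.1, -174.0]
ft_force: [0.1, -0.2, -0.3]
width: 0.06
```

```bash
python3 go.py 511 -348 80 176.3; python3 -c "
from m import *
measure('side',qs=['file_grip','file_bay'])"
```

```text
t 10.75 shift [  76.7 -448.7   78.7] turn 9.7 pose [0.541  0.1063 0.1586] [ 1.80e+02 -1.00e-01 -1.74e+02] w 0.05995968671668306 F [ 0.1 -0.2 -0.3] tips 0.022
side file_bay rect c [543. 102.] [np.float64(268.0), np.float64(66.2)] yaw 5.6 point [543. 102.] fit yaw 6.9 z [ 3.  8. 16.]
```

Request:
drive_tool --moves '[[[4, -22, 0], 1], [[11, -65, 0], 2], [[19, -112, 5], 3], [[27, -158, 10], 4], [[35, -205, 20], 5], [[43, -252, 30], 6], [[51, -299, 40], 7], [[60, -350, 55], 8], [[68, -400, 70], 9], [[77, -449, 79], 9.7]]'

```text
t: 11.9
tool_pos: [0.5115, -0.3426, 0.0807]
tool_rot: [179.9, -0.1, 176.2]
ft_force: [0.5, 0.3, -0.0]
width: 0.0602
```

```bash
python3 - <<'E'
from m import *
p=measure("top",qs=["file_grip","file_bay"])
cv2.imwrite("pics/c3.png",cv2.resize(p["color"][180:330,80:280,::-1],None,fx=4,fy=4))
E
python3 go.py 511 -348 25 176.3
```

```text
top file_grip rect c [545. 108.] [np.float64(217.3), np.float64(31.4)] yaw 5.2 point [540. 107.] fit yaw 6.7 z [ 6. 20. 26.]
top file_bay rect c [542. 105.] [np.float64(265.9), np.float64(64.0)] yaw 5.8 point [542. 105.] fit yaw 6.5 z [ 0.  4. 14.]
t 12.05 shift [-0.4 -4.3 55.6] turn -0.3 pose [ 0.511  -0.3437  0.0806] [ 1.80e+02 -1.00e-01  1.76e+02] w 0.05973868153635933 F [ 0.2  0.6 -0.2] tips 0.022
```

View pics/c3.png

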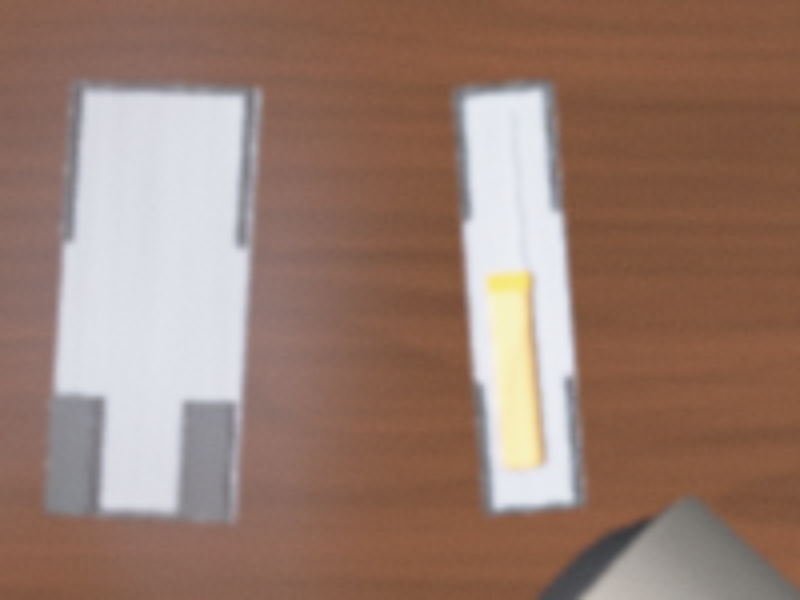

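The file lies centred and aligned in the narrow tray: handle at about crop (515,370), blade up to about (515,110). Now I pick up the paddle.

Request:
drive_tool --moves '[[[0, -1, 15], 0], [[0, -1, 30], 0], [[0, -1, 42], 0], [[0, -1, 50], 0], [[0, -1, 54], 0], [[0, -1, 55], 0], [[0, -1, 55], 0], [[0, -1, 55], 0], [[0, -1, 55], 0], [[0, -1, 55], 0]]'

```text
t: 13.05
tool_pos: [0.5123, -0.3422, 0.0276]
tool_rot: [-180.0, 0.0, 176.3]
ft_force: [0.3, -0.4, -0.4]
width: 0.0603
```

Request:
drive_tool --moves '[[[0, 0, 0], 0], [[0, 0, 0], 0], [[0, 0, 0], 0], [[0, 0, 0], 0], [[0, 0, 0], 0], [[0, 0, 0], 0], [[0, 0, 0], 0], [[0, 0, 0], 0], [[0, 0, 0], 0], [[0, 0, 0], 0]]' --hand 10

```text
t: 14.05
tool_pos: [0.5122, -0.3421, 0.0272]
tool_rot: [180.0, 0.0, 176.3]
ft_force: [-0.2, -0.8, 0.4]
width: 0.0241
```

Request:
drive_tool --moves '[[[0, 0, -5], 0], [[0, 0, -15], 0], [[0, 0, -30], 0], [[0, 0, -50], 0], [[0, 0, -70], 0], [[0, 0, -90], 0], [[0, 0, -95], 0], [[0, 0, -95], 0], [[0, 0, -95], 0], [[0, 0, -95], 0]]'

```text
t: 15.05
tool_pos: [0.5117, -0.3416, 0.1211]
tool_rot: [179.9, -0.1, 176.3]
ft_force: [0.0, 0.0, -1.8]
width: 0.0235
```

```bash
python3 go.py 527 332 120 178
```

```text
t 15.05 shift [ 28.7 673.2   2.1] turn -1.7 pose [ 0.5117 -0.3416  0.1211] [ 1.799e+02 -1.000e-01  1.763e+02] w 0.023505786334460935 F [ 0.   0.  -1.8] tips 0.022
```

Request:
drive_tool --moves '[[[1, 15, 0], 0], [[2, 45, 0], 0], [[4, 85, 0], 0], [[6, 125, 0], 0], [[7, 165, 0], 0], [[9, 205, 0], 0], [[11, 245, 0], -1], [[12, 285, 0], -1], [[14, 325, 0], -1], [[15, 355, 0], -1]]'

```text
t: 16.05
tool_pos: [0.5191, 0.0163, 0.1218]
tool_rot: [180.0, -0.1, 177.3]
ft_force: [0.6, -0.5, -0.7]
width: 0.0235
```

Request:
drive_tool --moves '[[[2, 40, 0], 0], [[3, 80, 0], 0], [[5, 120, 0], 0], [[7, 160, 0], 0], [[9, 200, 0], -0.7], [[11, 240, 0], -0.7], [[12, 275, 0], -0.7], [[13, 300, 0], -0.7], [[14, 315, 0], -0.7], [[14, 318, 0], -0.7]]'

```text
t: 17.05
tool_pos: [0.5205, 0.333, 0.1217]
tool_rot: [-180.0, -0.1, 178.1]
ft_force: [-0.2, -0.5, -1.6]
width: 0.0238
```

```bash
python3 go.py 527 332 32 178; python3 - <<'E'
from h import *
p=get_image("side"); X=cloud(p); cv2.imwrite("pics/c4.png",cv2.resize(p["color"][90:240,110:310,::-1],None,fx=4,fy=4))
for d in cut_out("paddle_grip",p)[:3]:
    P=X[d["pixels"]]; P=P[(P[:,2]>.07)&(P[:,2]<.15)&(P[:,1]>0)]; print(d["confidence"],len(P))
    if len(P)>50:
        c=P-P.mean(0); v=np.linalg.svd(c,full_matrices=False)[2][0]; print("axis",v*np.sign(v[0]),P.min(0),P.max(0))
E
```

```text
t 17.05 shift [-6.6 -0.7 89.7] turn 0.1 pose [0.5205 0.333  0.1217] [-1.800e+02 -1.000e-01  1.781e+02] w 0.023758659803035626 F [-0.2 -0.5 -1.6] tips 0.022
0.93 545
axis [ 0.99453779 -0.09417438 -0.04500847] [0.4146495  0.28562638 0.09244584] [0.64577776 0.3631222  0.12135413]
0.74 0
```

View pics/c4.png

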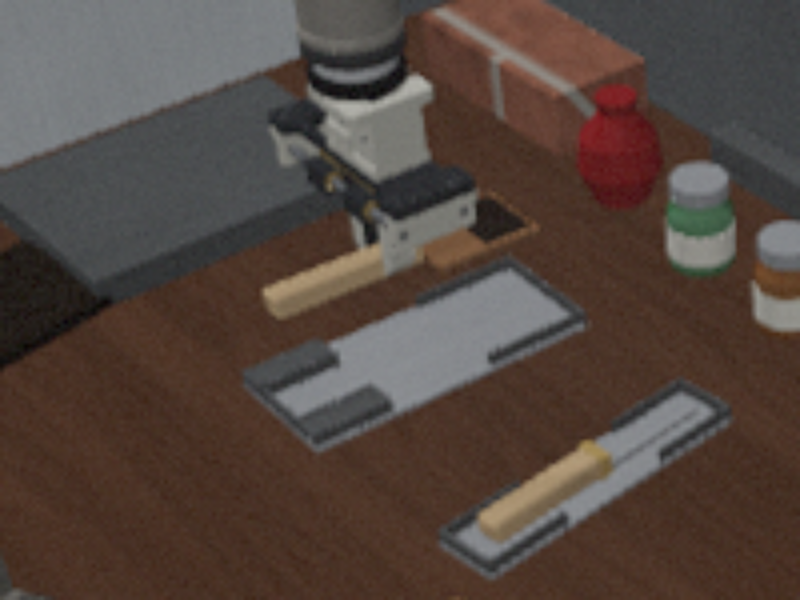

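The paddle is held level above the wide tray, blade towards the wide end. I lower it with a 6.5 mm forward shift.

Request:
drive_tool --moves '[[[-6.5, -1, 15], 0], [[-6.5, -1, 35], 0], [[-6.5, -1, 55], 0], [[-6.5, -1, 68], 0], [[-6.5, -1, 77], 0], [[-6.5, -1, 83], 0], [[-6.5, -1, 87], 0], [[-6.5, -1, 90], 0], [[-6.5, -1, 90], 0], [[-6.5, -1, 90], 0]]'

```text
t: 18.15
tool_pos: [0.5283, 0.3304, 0.0328]
tool_rot: [180.0, 0.0, 178.0]
ft_force: [-0.3, 0.3, -1.7]
width: 0.0237
```

```bash
python3 go.py 527 332 31 178
```

```text
t 18.15 shift [1.3 1.5 1.8] turn -0.0 pose [0.5283 0.3304 0.0328] [180.   0. 178.] w 0.023741544908635618 F [-0.3  0.3 -1.7] tips 0.022
```

Request:
drive_tool --moves '[[[0, 0, 1], 0], [[0, 0, 1.5], 0], [[0, 0, 1.5], 0], [[0, 0, 1.5], 0], [[0, 0, 1.5], 0], [[0, 0, 1.5], 0], [[0, 0, 1.5], 0], [[0, 0, 1.5], 0], [[0, 0, 1.5], 0], [[0, 0, 1.5], 0]]'

```text
t: 19.15
tool_pos: [0.5282, 0.3304, 0.0312]
tool_rot: [180.0, 0.0, 178.0]
ft_force: [-1.7, -0.5, 5.1]
width: 0.0234
```

Request:
drive_tool --moves '[[[0, 0, 0], 0], [[0, 0, 0], 0], [[0, 0, 0], 0], [[0, 0, 0], 0], [[0, 0, 0], 0], [[0, 0, 0], 0], [[0, 0, 0], 0], [[0, 0, 0], 0], [[0, 0, 0], 0], [[0, 0, 0], 0]]' --hand 60

```text
t: 20.15
tool_pos: [0.5281, 0.3302, 0.0308]
tool_rot: [180.0, 0.0, 178.0]
ft_force: [0.1, -0.5, 1.3]
width: 0.06
```

Request:
drive_tool --moves '[[[0, 0, -5], 0], [[0, 0, -20], 0], [[0, 0, -45], 0], [[0, 0, -80], 0], [[0, 0, -120], 0], [[0, 0, -160], 0], [[0, 0, -200], 0], [[0, 0, -210], 0], [[0, 0, -210], 0], [[0, 0, -210], 0]]'

```text
t: 21.15
tool_pos: [0.5275, 0.3299, 0.24]
tool_rot: [-180.0, -0.1, 178.0]
ft_force: [-0.4, -0.5, -0.6]
width: 0.0601
```

Request:
drive_tool --moves '[[[20, 0, 0], 0], [[50, 20, 0], 0], [[80, 50, 0], 0], [[110, 80, 0], 0], [[140, 110, 0], 0], [[165, 130, 0], 0], [[190, 150, 0], 0], [[200, 160, 0], 0], [[200, 160, 0], 0], [[200, 160, 0], 0]]'

```text
t: 22.15
tool_pos: [0.3345, 0.4965, 0.2398]
tool_rot: [-179.9, -0.0, 178.0]
ft_force: [0.5, 0.2, -0.2]
width: 0.06
```

```bash
python3 - <<'E'
from m import *
p=measure("top")
cv2.imwrite("pics/c5.png",cv2.resize(p["color"][180:330,80:280,::-1],None,fx=4,fy=4))
p=measure("side",qs=["paddle_grip","file_grip"])
cv2.imwrite("pics/c6.png",cv2.resize(p["color"][90:240,110:310,::-1],None,fx=4,fy=4))
print(sense()["t"],sense()["tool_pos"])
E
```

```text
top paddle_grip rect c [ 503. -654.] [np.float64(70.5), np.float64(235.5)] yaw -2.5 point [ 493. -654.] fit yaw -3.2 z [ 4. 11. 21.]
top paddle_grip rect c [540. 327.] [np.float64(229.3), np.float64(78.1)] yaw 0.0 point [530. 327.] fit yaw -2.0 z [ 8. 13. 24.]
top file_grip rect c [546. 109.] [np.float64(215.3), np.float64(30.0)] yaw 6.1 point [541. 108.] fit yaw 6.5 z [ 7. 21. 26.]
top paddle_bay rect c [537. 335.] [np.float64(126.0), np.float64(273.6)] yaw -1.8 point [527. 335.] fit yaw 1.9 z [ 0.  5. 16.]
top paddle_bay rect c [541. 105.] [np.float64(259.8), np.float64(63.2)] yaw 5.7 point [531. 104.] fit yaw 6.5 z [ 0.  4. 14.]
top file_bay rect c [541. 105.] [np.float64(259.9), np.float64(62.7)] yaw 5.7 point [541. 105.] fit yaw 6.3 z [ 0.  4. 14.]
side paddle_grip rect c [537. 324.] [np.float64(82.5), np.float64(232.7)] yaw -0.0 point [527. 324.] fit yaw -1.9 z [10. 16. 26.]
side paddle_grip rect c [ 504. -650.] [np.float64(76.9), np.float64(237.2)] yaw -6.0 point [ 494. -648.] fit yaw -10.5 z [ 6. 10. 21.]
side file_grip rect c [545. 115.] [np.float64(223.1), np.float64(54.5)] yaw 5.5 point [540. 115.] fit yaw 7.6 z [ 8. 17. 27.]
22.55 [0.33440411 0.49684575 0.24085423]
```

View pics/c5.png

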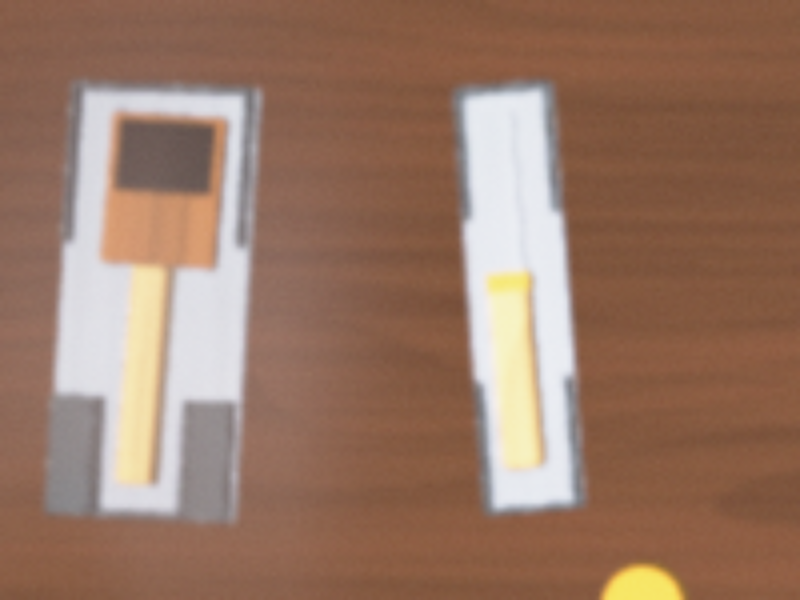

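View pics/c6.png

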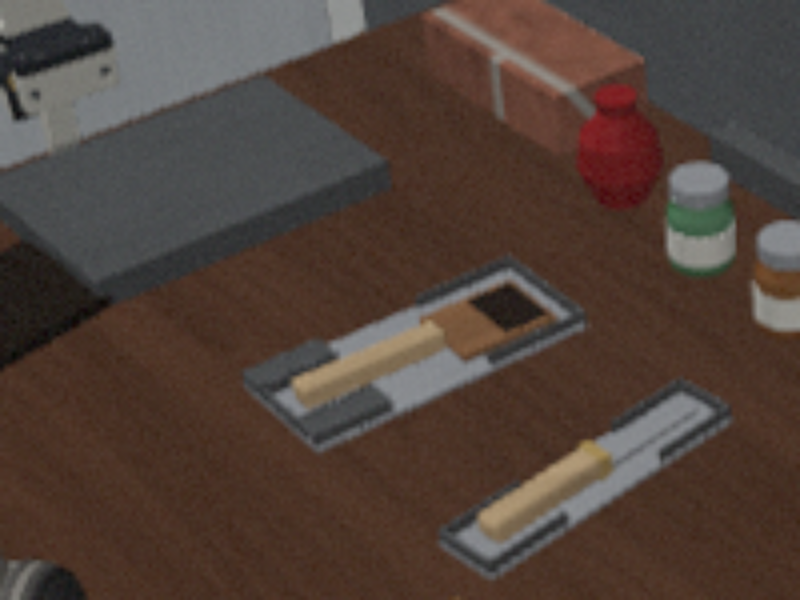

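Both tools lie flat and centred inside their tray walls: the paddle's blade is in the wide end and its handle between the dark blocks, and the file is in the narrow tray. The arm is clear.

```bash
python3 -c "
from station import *
print(job_done(), sense()['t'])"
```

```text
the job is handed in; nothing more can be done
the job is handed in; nothing more can be done
```

Both tools are in their trays and the job is handed in, at about 22.6 s on the robot's clock against the 58 s limit. I laid the file in the narrow tray first, then the paddle in the wide tray with its blade in the wide end. Then I moved the arm well clear.

| Last check (top camera) | Distance from tray point | Limit | Angle to tray | Limit |
|---|---|---|---|---|
| Paddle | about 5–9 mm | 24 mm | about 2° | 12.6° |
| File | about 3 mm | 28 mm | under 1° | 12.6° |

- **Height and flatness:** heights in the top view fit tools resting on the tray floors, and both looked flat in both views. I did not measure their tilt to the 0.05 rad limit.
- **Forces:** the largest reading in the move reports was about 5 N, when I pressed the paddle lightly onto the tray floor before letting go.
- **Disagreements:** the side camera put the file about 7 mm and the paddle about 3 mm to one side of the top camera's figures, well within tolerance. One detection called the narrow tray the wide one, and I ignored it.
- **Turquoise look-alike:** I left it alone.

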